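# Rub down the gap between two printing blocks

### The arm

A 6-joint arm with a two-finger parallel gripper is mounted at the origin on the work surface. World frame = base frame: x ahead of the robot, y to its left, z up, the work surface at z = 0. Lengths are in m, angles in degrees, forces in N, time in s.
With the tool pointing down it reaches from about 0.375 to 0.9 m from the base axis. Payload 3.1 kg.
Tool frame: the origin (TCP) lies at the very end of the fingers, on their centre line; the grasp point (between the pads) lies 19 mm behind it (bot.tcp_to_grasp is the distance from the TCP to the grasp point, in m); z points along the fingers, y is the line along which they close (so a half turn about z gives the same grasp; the last joint's range is limited). The gripper opens to 87 mm and grips with 3 to 60 N. Pads are 19 mm wide; open, the fingers measure 117 mm over their backs; the gripper's body (75 mm by 190 mm) begins 51 mm behind the grasp point.
Start: joints at [-87.519, 30.224, 82.088, -0, 67.689, -10.227], TCP at [0.138, -0.61, 0.223] pointing down, gripper open.
Joint ranges: [-176.69, 176.69], [-43.24, 126.21], [12.49, 139.97], [-82, 262], [0, 151.66], [-163.58, 163.58]. Speed limits (degrees/s): [159.86, 159.86, 180, 180, 180, 180].

### API

Orientations are given as a 3x3 rotation matrix whose columns are the frame's x, y, z axes.
In Python, from rig import telemetry, capture, camera_info, job, bot gives the robot as it stands. The module is installed in compiled form; this text tells all that it offers.
- The arm moves only by the tool carry_out, never from a script. Its argument "deltas" is a list that holds one entry, the list of rows, each a list of 7 numbers: the shift along the tool's x, y, z scaled (see below), then the turn, a rotation vector about the tool's x, y, z scaled (see below), then the closure, from -1 (fully open) to 1 (shut). In form: [[[dx, dy, dz, ax, ay, az, claw], ...]]. A call has exactly 10 rows; each row is the pose to reach, as a shift and turn from the pose commanded when the call began, along the tool's axes at that moment, turning the shorter way round; what a row does not reach only later rows make up. The controller multiplies each number of a shift by 15 cm and each number of a turn by 360 degrees. A row lasts 1/12 s, in which the tool goes at most 41.7 mm and 7.16 degrees, less where a joint would pass 70% of its speed; a pose out of reach is approached as far as the arm can. A call with a number of a shift or a turn outside -1 to 1 is refused whole. A call with a gripper value outside its range is refused whole. The fingers move at their own pace and stop on an object; the grip force is fixed at half the most. Time passes only in rows, so rows that repeat a pose let the fingers close, or fill a call up. It gives the time, the measured TCP pose, the force, the opening and the grip force at its end, in the units of the state.
- telemetry.read_state(): the state, without advancing time (a new reading comes with each control period).
- capture(name): name is "scene" or "top" or "wrist"; returns the picture (420x560x3 uint8, red, green, blue); there is no depth.
- camera_info(name): a dict with "mtx" (3x3 intrinsics, pixels), "cam_to_world" (4x4, takes a point from camera to world coordinates); the wrist camera has in their place "T_tool_cam" (4x4, takes a point from camera to tool coordinates, whose origin is the TCP and whose axes are the flange's). Camera axes: x right, y down, z forward; pixel columns grow to the right and rows downward; lengths in m; the calibration is good to about 2 mm. A picture is of the moment at which its call begins: read the wrist's pose just before it. camera_info takes no time and is no camera call.
- job.hand_in(): hands the job in; it is judged then, once.
The state is a dict: "time_s": time; "joint_positions": joint angles; "qvel": joint speeds; "tau": joint torques, N m; "position": TCP position; "tcp_rot": TCP orientation; "force": force on the tool from outside, world axes, zero at the start; "moment": the same for the moment, N m; "opening": opening from 0.0 (shut) to 1.0 (fully open); "grasp_force": force on a finger pad.
Only numpy, scipy, OpenCV 4.12 (cv2) and the standard library are available. Lean on these libraries where they do the work, as an engineer would, in place of code of your own. Each camera call takes 0.05 s, during which the arm holds its last target. There are 200 camera calls.

### The job

Take the orange-handled ball burnisher out of its dark wooden stand and rub down the bent gap between the red and the blue printing block on the sloping board: one slow, unbroken pass (a few centimetres a second) with the tip pressed lightly on the floor of the gap, from the green dot to the black dot, the burnisher held square to the slope. Then put it back upright in its stand with the collar resting on the top. Do not press hard on the board, and leave everything else on the bench where it is.

Things in the scene. Friction and masses are not known exactly. Their poses are not given: they have to be found in the camera images.
- burnisher: Ball burnisher (80 g) hanging upright in the stand. Origin on its axis at the underside of its black collar (36 mm across, 6 mm thick); z along the axis to the handle end. Orange round handle 16 mm across, z = 6 to 85 mm: grip here. Brass shank 14 mm across, z = -42 to 0; then a steel nib 6 mm across with a 7 mm ball, ending at z = -65 mm, sprung: yields at 2 N, 6 mm in at 5 N.
- tip (a point): End of the burnisher's ball tip, on its axis, 65 mm below the collar's underside (less what the nib is pushed in); axes as the burnisher's.
- nib (a joint): How far the burnisher's sprung nib is pushed in, m: 0 free, 0.006 fully in.
- stand: Fixed dark wooden block, 85 x 85 mm, 80 mm tall, with one round upright hole, 25 mm across, right through its middle. Origin at the centre of the underside.
- stand_hole0 (a point): Centre of the mouth of the stand's hole, on the stand's top face, 80 mm above the bench.
- plate: Plywood board, 150 x 260 mm, fixed at 38 deg, facing roughly the robot's right (-y). Origin at its middle, on the gap's floor; x up the slope, y across it towards the robot, z outward normal. Two blocks 5 mm thick on it, red above, blue below, with a gap 14 mm wide between, floor z = 0. Gap's centre line: (x, y) = (-20, 90) mm to (20, 0) to (-20, -90), and 30 mm on past each dot.
- gap_start (a point): The green dot: start of the pass, on the floor of the gap, in its middle (plate x = -20, y = 90 mm); axes as the plate's.
- gap_bend (a point): The bend of the gap, on the floor in its middle (plate x = 20, y = 0 mm); axes as the plate's.
- gap_end (a point): The black dot: end of the pass, on the floor of the gap, in its middle (plate x = -20, y = -90 mm); axes as the plate's.
- ink_jar: Red ink jar with red lid, 72 mm across, 85 mm tall; bystander, leave alone. Origin under its middle.
- ink_brush: Round black brush with upright red handle, 60 mm across, 122 mm tall; bystander, leave alone. Origin under its middle.
- cup: White cup, 64 mm across, 70 mm tall; bystander, leave alone. Origin under its middle.
- tool_tin: Blue tin with black lid, 80 x 130 x 48 mm; bystander, leave alone. Origin under its middle.
- brayer: Ink roller, black roller 100 mm wide on a dark wooden handle, lying, 42 mm tall; bystander, leave alone. Origin under its middle.
- eraser: White eraser, 60 x 30 x 18 mm; bystander, leave alone. Origin under its middle.
There are look-alikes about, which are no part of the job. Of the things that look like the stand, take the one that is farthest from the robot's base at the start. There is more than one size of the burnisher; the job needs the larger.

How it is judged:
By the outcome, as a careful person would: the job done as asked, in the order asked, and still so for the second after the job is handed in, with the robot touching nothing.
It also fails if it takes over 72 s, if anything falls off the work surface, if the arm or the gripper's body presses on something with over 40 N, if the wrist force passes 120 N, or if a joint passes its speed limit or range.

## Working session

There is one attempt and no reset: what is moved stays moved. The work goes in short steps, Python scripts to look and compute and a tool call to move; the robot and the scene stay as the last step left them, time stands still between calls to the robot, and variables do not carry over. Pictures are saved under pics/ and viewed, at most 10 in all, crops included, and the job is handed in when it is done.

Besides the shell and the picture viewer there is one more tool, called after "Call:" in YAML: its name, and indented under it one key for each argument. carry_out: Moves the arm, as the interface text tells. Its arguments: {"type":"object","properties":{"deltas":{"type":"array","items":{"type":"array","items":{"type":"array","items":{"type":"number"}}}}},"required":["deltas"]}

```bash
mkdir -p pics; ls; python3 - <<'E'
from rig import telemetry,capture,camera_info,bot
import cv2,numpy as np
np.set_printoptions(precision=4,suppress=True)
for n in ("scene","top"):
    im=capture(n); cv2.imwrite(f"pics/{n}0.png",im[:,:,::-1]); c=camera_info(n); print(n,c["mtx"],c["cam_to_world"])
print(camera_info("wrist"))
s=telemetry.read_state(); print(s); print([a for a in dir(bot) if a[0]!='_'])
E
```

```text
pics
scene [[519.8751   0.     281.3098]
 [  0.     519.8751 205.1886]
 [  0.       0.       1.    ]] [[-0.8284  0.3922 -0.3999  1.0379]
 [ 0.5601  0.5741 -0.5972  0.8428]
 [-0.0046 -0.7187 -0.6953  1.0061]
 [ 0.      0.      0.      1.    ]]
top [[483.0624   0.     285.0451]
 [  0.     483.0624 205.5777]
 [  0.       0.       1.    ]] [[-0.0242 -0.9891  0.1455  0.2769]
 [-0.9996  0.0222 -0.0154  0.0253]
 [ 0.012  -0.1458 -0.9892  1.5352]
 [ 0.      0.      0.      1.    ]]
{'mtx': array([[317.1446,   0.    , 280.1411],
       [  0.    , 317.1446, 205.5562],
       [  0.    ,   0.    ,   1.    ]]), 'T_tool_cam': array([[-0.0003, -0.9708, -0.2399,  0.0645],
       [ 1.    , -0.0001, -0.0007,  0.0003],
       [ 0.0007, -0.2399,  0.9708, -0.1623],
       [ 0.    ,  0.    ,  0.    ,  1.    ]])}
{'time_s': 0.1, 'joint_positions': array([-87.5173,  30.2728,  82.1488,   0.0001,  67.6909, -10.2268]), 'qvel': array([-0.0495, -0.2103, -0.2243,  0.0555, -0.0522, -0.0274]), 'tau': array([ -0.0001, -44.0986, -17.7151,   0.0635,   0.0534,  -0.    ]), 'position': array([ 0.1375, -0.609 ,  0.2217]), 'tcp_rot': array([[ 0.9755,  0.22  , -0.0001],
       [ 0.22  , -0.9755,  0.002 ],
       [ 0.0003, -0.0019, -1.    ]]), 'force': array([-0.436 , -0.2594,  0.3566]), 'moment': array([-0.0001, -0.0205,  0.0583]), 'grasp_force': 0.0, 'opening': 1.0048012467691299}
['PlanningError', 'tcp_to_grasp']
```

View pics/scene0.png

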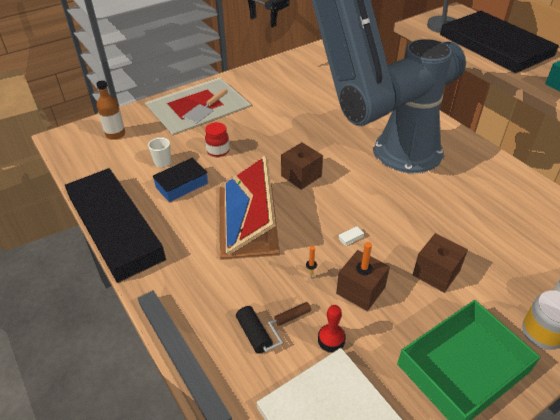

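View pics/top0.png

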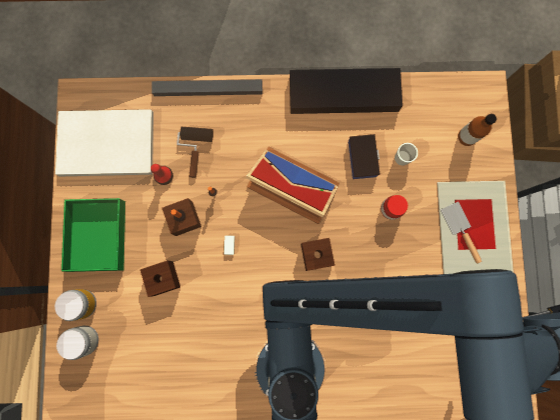

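Look-alikes: stands at top-view pixels (182,217), (161,279) and (318,255). Burnishers at top (178,213) / scene (366,255), and a smaller one at top (212,192) / scene (312,258). By the description I choose the stand at (182,217), farthest from the base, and the big burnisher in it. The board faces away from the robot, with red uphill towards it. I'll check this in a close crop.

```bash
cat > h.py <<'E'
import numpy as np, cv2
from rig import telemetry,capture,camera_info
np.set_printoptions(precision=4,suppress=True)
def cam(n):
    c=camera_info(n)
    if n!="wrist": return c["mtx"],c["cam_to_world"]
    s=telemetry.read_state(); T=np.eye(4); T[:3,:3]=s["tcp_rot"]; T[:3,3]=s["position"]
    return c["mtx"],T@c["T_tool_cam"]
def ray(C,uv):
    d=C[1][:3,:3]@np.linalg.solve(C[0],[uv[0],uv[1],1.]); return C[1][:3,3],d/np.linalg.norm(d)
def onz(C,uv,z):
    o,d=ray(C,uv); return o+d*(z-o[2])/d[2]
def tri(obs):
    A=0;b=0
    for C,uv in obs:
        o,d=ray(C,uv); P=np.eye(3)-np.outer(d,d); A=A+P; b=b+P@o
    p=np.linalg.solve(A,b); return p,[np.linalg.norm(np.cross(p-ray(C,uv)[0],ray(C,uv)[1])) for C,uv in obs]
def proj(C,p):
    q=C[1][:3,:3].T@(np.asarray(p)-C[1][:3,3]); q=C[0]@q; return q[:2]/q[2]
E
python3 - <<'E'
from h import *
a=cv2.imread("pics/scene0.png"); b=cv2.imread("pics/top0.png")
A=cv2.resize(a[140:320,200:400],(0,0),fx=3,fy=3,interpolation=cv2.INTER_CUBIC)
B=cv2.resize(b[130:250,150:350],(0,0),fx=4,fy=4,interpolation=cv2.INTER_CUBIC)
cv2.imwrite("pics/A.png",A);cv2.imwrite("pics/B.png",B)
for n,im in (("scene",a),("top",b)):
    h=cv2.cvtColor(im,cv2.COLOR_BGR2HSV)
    m=cv2.inRange(h,(5,200,150),(14,255,255))
    k,l,s,c=cv2.connectedComponentsWithStats(m)
    print(n,[(s[i],c[i]) for i in range(1,k) if s[i,4]>8])
E
```

```text
scene [(array([361, 243,  10,  27, 154], dtype=int32), array([365.513 , 255.6688])), (array([309, 246,   5,  20,  70], dtype=int32), array([311.3   , 255.4571]))]
top [(array([171, 210,   6,   5,  23], dtype=int32), array([173.1739, 211.6957]))]
```

View pics/A.png

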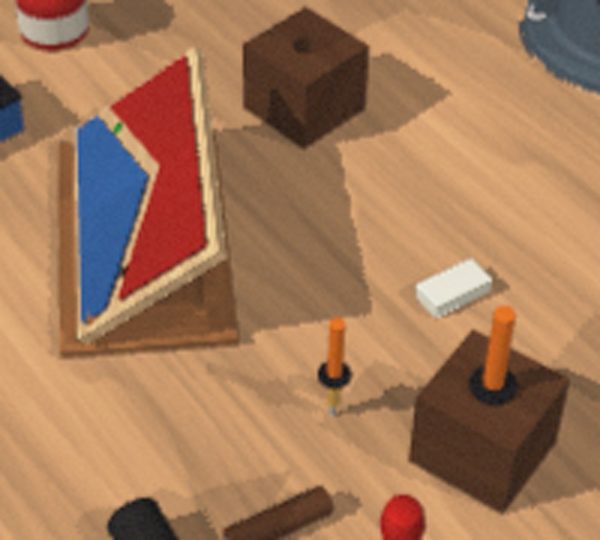

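View pics/B.png

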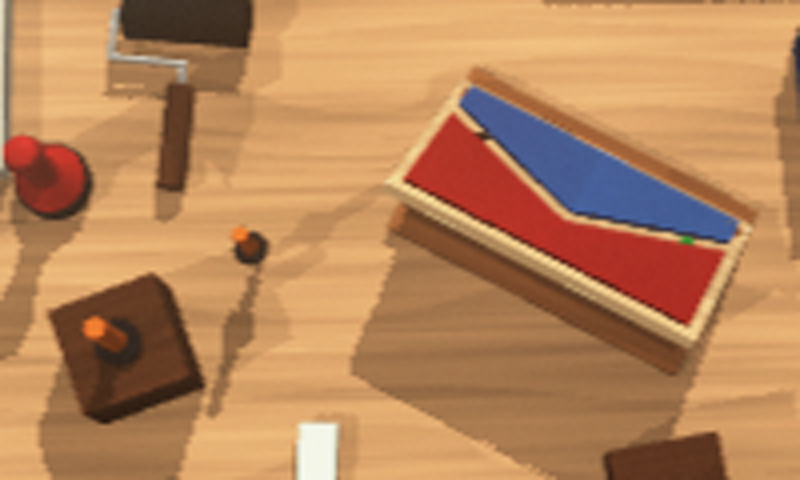

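The crops confirm it: the large burnisher with black collar is in the farthest stand (B 110,335). The small one stands free at B (245,245). Green dot at A (118,127) / B (686,240), black dot at A (124,270) / B (484,135). Next, rough poses.

```bash
python3 - <<'E'
from h import *
from scipy.optimize import least_squares
S,T=cam("scene"),cam("top")
fa=lambda x,y:(200+(x-1)/3.,140+(y-1)/3.)
fb=lambda x,y:(150+(x-1.5)/4.,130+(y-1.5)/4.)
P={"green":(fa(118,127),fb(686,240)),"black":(fa(124,270),fb(484,135)),
"handletop":(fa(505,313),fb(95,328)),"collar":(fa(494,386),fb(120,341)),
"small_top":(fa(338,323),fb(239,235)),"small_col":(fa(334,374),fb(250,248)),"smalltip":(fa(335,412),fb(253,256))}
R={}
for k,(a,b) in P.items(): R[k],e=tri([(S,a),(T,b)]); print(k,R[k],e)
# plate: yaw from green->black, local y points black->green
y=R["green"]-R["black"]; print("len",np.linalg.norm(y)); y[2]=0; y/=np.linalg.norm(y)
z0=np.array([0,0,1.]); hx=np.cross(y,z0) # horizontal uphill
t=np.radians(38); x=hx*np.cos(t)+z0*np.sin(t); z=np.cross(x,y)
o=(R["green"]+R["black"])/2+0.02*x
print("o",o,"R",np.c_[x,y,z],"yaw n",np.degrees(np.arctan2(z[1],z[0])))
print("pred bend", proj(S,o+.02*x),proj(T,o+.02*x), fa(152,165),fb(568,213))
for z in (.08,.0815): print(onz(T,fb(120,341),z))
for s in [("brush",(162,176)),("standmid",(182,217))]: print(s, onz(T,s[1],.06))
E
```

```text
green [ 0.5402 -0.11    0.062 ] [np.float64(0.0010950309550556538), np.float64(0.0010950309550558858)]
black [0.6271 0.045  0.0599] [np.float64(0.0014479463014958466), np.float64(0.00144794630149567)]
handletop [0.4674 0.3242 0.164 ] [np.float64(0.001296420851074865), np.float64(0.0012964208510747555)]
collar [0.4677 0.324  0.0814] [np.float64(0.0024975404339905357), np.float64(0.0024975404339905157)]
small_top [0.5429 0.2285 0.1115] [np.float64(0.0006831740400781505), np.float64(0.0006831740400781806)]
small_col [0.5438 0.2284 0.0513] [np.float64(0.000520578482955535), np.float64(0.0005205784829554879)]
smalltip [0.5445 0.2324 0.0081] [np.float64(0.0011315359061408637), np.float64(0.001131535906140898)]
len 0.17777534941045312
o [ 0.5699 -0.0248  0.0733] R [[-0.6875 -0.4888  0.5371]
 [ 0.3852 -0.8724 -0.3009]
 [ 0.6157  0.      0.788 ]] yaw n -29.260934082209925
pred bend [251.0835 197.0558] [291.0056 184.0605] (250.33333333333334, 194.66666666666666) (291.625, 182.875)
[0.4697 0.3226 0.08  ]
[0.4695 0.3222 0.0815]
('brush', (162, 176)) [0.5953 0.3821 0.06  ]
('standmid', (182, 217)) [0.4656 0.3193 0.06  ]
```

```bash
cat >> h.py <<'E'
from scipy.spatial.transform import Rotation as Ro, Slerp
import json
def plate(yaw_n):
    a,t=np.radians(yaw_n),np.radians(38); hz=np.array([np.cos(a),np.sin(a),0]); e=np.array([0,0,1.])
    x=-hz*np.cos(t)+e*np.sin(t); z=hz*np.sin(t)+e*np.cos(t); return np.c_[x,np.cross(z,x),z]
def slopeR(Rp): return np.c_[-Rp[:,1],-Rp[:,0],-Rp[:,2]]
def downR(az):
    a=np.radians(az); x=np.array([np.cos(a),np.sin(a),0]); z=np.array([0,0,-1.]); return np.c_[x,np.cross(z,x),z]
def here():
    s=telemetry.read_state(); return s["position"],s["tcp_rot"]
def delta(p0,R0,p1,R1):
    return np.r_[R0.T@(np.asarray(p1)-p0)/.15, Ro.from_matrix(R0.T@R1).as_rotvec()/(2*np.pi)]
def chain(wps):
    p,R=here()
    for q,Q in wps:
        d=delta(p,R,q,Q); print(np.round(d,3).tolist(),"BAD" if abs(d).max()>1 else ""); p,R=np.array(q),Q
E
python3 - <<'E'
from h import *
p,R=here(); Rs=slopeR(plate(-29.3))
sl=Slerp([0,1],Ro.from_matrix([R,Rs]))
chain([((.26,-.52,.30),sl(.25).as_matrix()),((.40,-.40,.33),sl(.5).as_matrix()),((.53,-.26,.31),sl(.75).as_matrix()),((.64,-.12,.25),Rs),((.65,-.07,.195),Rs)])
E
```

```text
[0.927, -0.4, -0.521, 0.025, -0.011, -0.032] 
[1.169, -0.378, -0.203, 0.025, -0.011, -0.032] BAD
[1.259, -0.203, 0.117, 0.025, -0.011, -0.032] BAD
[1.205, 0.108, 0.325, 0.025, -0.011, -0.032] BAD
[0.323, 0.143, 0.354, 0.0, 0.0, 0.0]
```

```bash
python3 - <<'E'
from h import *
p,R=here(); Rs=slopeR(plate(-29.3))
sl=Slerp([0,1],Ro.from_matrix([R,Rs]))
chain([((.24,-.53,.30),sl(.25).as_matrix()),((.36,-.44,.33),sl(.5).as_matrix()),((.47,-.33,.33),sl(.75).as_matrix()),((.57,-.22,.30),Rs),((.65,-.09,.20),Rs)])
E
```

```text
[0.783, -0.364, -0.521, 0.025, -0.011, -0.032] 
[0.965, -0.252, -0.213, 0.025, -0.011, -0.032] 
[1.024, -0.165, -0.02, 0.025, -0.011, -0.032] BAD
[1.0, 0.088, 0.12, 0.025, -0.011, -0.032] BAD
[1.017, 0.443, 0.5, 0.0, 0.0, 0.0] BAD
```

Call:
carry_out:
  deltas:
    - [[0.78,-0.36,-0.52,0.025,-0.011,-0.032,-1],[0.78,-0.36,-0.52,0.025,-0.011,-0.032,-1],[0.78,-0.36,-0.52,0.025,-0.011,-0.032,-1],[0.78,-0.36,-0.52,0.025,-0.011,-0.032,-1],[0.78,-0.36,-0.52,0.025,-0.011,-0.032,-1],[0.78,-0.36,-0.52,0.025,-0.011,-0.032,-1],[0.78,-0.36,-0.52,0.025,-0.011,-0.032,-1],[0.78,-0.36,-0.52,0.025,-0.011,-0.032,-1],[0.78,-0.36,-0.52,0.025,-0.011,-0.032,-1],[0.78,-0.36,-0.52,0.025,-0.011,-0.032,-1]]

```text
time_s: 0.93
position: [0.2386, -0.5315, 0.2996]
tcp_rot: [[0.909, 0.4, -0.115], [0.413, -0.902, 0.128], [-0.052, -0.164, -0.985]]
force: [-0.1, -0.3, -0.1]
opening: 0.998
grasp_force: 0.0
```

Call:
carry_out:
  deltas:
    - [[0.96,-0.25,-0.21,0.025,-0.011,-0.032,-1],[0.96,-0.25,-0.21,0.025,-0.011,-0.032,-1],[0.96,-0.25,-0.21,0.025,-0.011,-0.032,-1],[0.96,-0.25,-0.21,0.025,-0.011,-0.032,-1],[0.96,-0.25,-0.21,0.025,-0.011,-0.032,-1],[0.96,-0.25,-0.21,0.025,-0.011,-0.032,-1],[0.96,-0.25,-0.21,0.025,-0.011,-0.032,-1],[0.96,-0.25,-0.21,0.025,-0.011,-0.032,-1],[0.96,-0.25,-0.21,0.025,-0.011,-0.032,-1],[0.96,-0.25,-0.21,0.025,-0.011,-0.032,-1]]

```text
time_s: 1.77
position: [0.358, -0.4425, 0.3298]
tcp_rot: [[0.802, 0.544, -0.249], [0.594, -0.773, 0.224], [-0.07, -0.327, -0.942]]
force: [0.2, -0.5, 0.3]
opening: 1.001
grasp_force: 0.0
```

Call:
carry_out:
  deltas:
    - [[1,-0.16,-0.02,0.025,-0.011,-0.032,-1],[1,-0.16,-0.02,0.025,-0.011,-0.032,-1],[1,-0.16,-0.02,0.025,-0.011,-0.032,-1],[1,-0.16,-0.02,0.025,-0.011,-0.032,-1],[1,-0.16,-0.02,0.025,-0.011,-0.032,-1],[1,-0.16,-0.02,0.025,-0.011,-0.032,-1],[1,-0.16,-0.02,0.025,-0.011,-0.032,-1],[1,-0.16,-0.02,0.025,-0.011,-0.032,-1],[1,-0.16,-0.02,0.025,-0.011,-0.032,-1],[1,-0.16,-0.02,0.025,-0.011,-0.032,-1]]

```text
time_s: 2.6
position: [0.4659, -0.3357, 0.3304]
tcp_rot: [[0.66, 0.641, -0.393], [0.75, -0.597, 0.285], [-0.052, -0.482, -0.874]]
force: [-0.2, -0.7, 0.7]
opening: 0.996
grasp_force: 0.0
```

Call:
carry_out:
  deltas:
    - [[1,0.09,0.12,0.025,-0.011,-0.032,-1],[1,0.09,0.12,0.025,-0.011,-0.032,-1],[1,0.09,0.12,0.025,-0.011,-0.032,-1],[1,0.09,0.12,0.025,-0.011,-0.032,-1],[1,0.09,0.12,0.025,-0.011,-0.032,-1],[1,0.09,0.12,0.025,-0.011,-0.032,-1],[1,0.09,0.12,0.025,-0.011,-0.032,-1],[1,0.09,0.12,0.025,-0.011,-0.032,-1],[1,0.09,0.12,0.025,-0.011,-0.032,-1],[1,0.09,0.12,0.025,-0.011,-0.032,-1]]

```text
time_s: 3.43
position: [0.5665, -0.2261, 0.301]
tcp_rot: [[0.493, 0.685, -0.537], [0.87, -0.387, 0.306], [0.002, -0.618, -0.786]]
force: [-0.2, 0.2, -0.1]
opening: 1.003
grasp_force: 0.0
```

Call:
carry_out:
  deltas:
    - [[1,0.44,0.5,0,0,0,-1],[1,0.44,0.5,0,0,0,-1],[1,0.44,0.5,0,0,0,-1],[1,0.44,0.5,0,0,0,-1],[1,0.44,0.5,0,0,0,-1],[1,0.44,0.5,0,0,0,-1],[1,0.44,0.5,0,0,0,-1],[1,0.44,0.5,0,0,0,-1],[1,0.44,0.5,0,0,0,-1],[1,0.44,0.5,0,0,0,-1]]

```text
time_s: 4.27
position: [0.6457, -0.0987, 0.2025]
tcp_rot: [[0.493, 0.685, -0.535], [0.87, -0.387, 0.306], [0.002, -0.617, -0.787]]
force: [-0.0, -0.2, -0.3]
opening: 0.997
grasp_force: 0.0
```

```bash
python3 - <<'E'
from h import *
s=telemetry.read_state(); print(s["time_s"],s["position"],s["joint_positions"],s["force"]); print(s["tcp_rot"]-slopeR(plate(-29.3)))
C=cam("wrist"); im=capture("wrist")[:,:,::-1]; cv2.imwrite("pics/w1.png",im); np.savez("w1.npz",K=C[0],T=C[1])
E
```

```text
4.2667 [ 0.6457 -0.0987  0.2025] [-21.0272  52.1551  49.669    5.9547 115.8018   9.2606] [-0.0068 -0.2233 -0.2731]
[[ 0.0041 -0.0018  0.0015]
 [-0.0023 -0.0016  0.0046]
 [ 0.0023 -0.001   0.0008]]
```

View pics/w1.png

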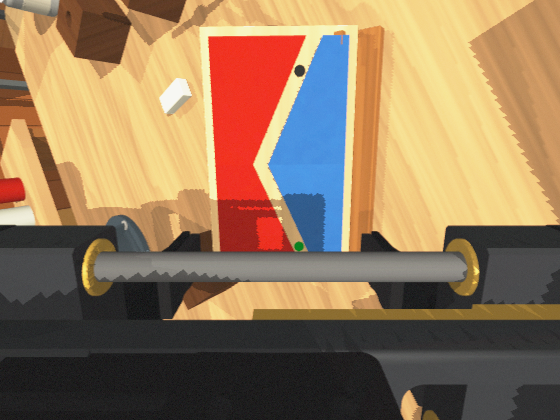

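The wrist view shows the black dot at (299,71), the green dot at (299,246) and the bend near (262,165). One more wrist view, from further back.

Call:
carry_out:
  deltas:
    - [[-0.4,0.2,-0.3,0,0,0,-1],[-0.4,0.2,-0.3,0,0,0,-1],[-0.4,0.2,-0.3,0,0,0,-1],[-0.4,0.2,-0.3,0,0,0,-1],[-0.4,0.2,-0.3,0,0,0,-1],[-0.4,0.2,-0.3,0,0,0,-1],[-0.4,0.2,-0.3,0,0,0,-1],[-0.4,0.2,-0.3,0,0,0,-1],[-0.4,0.2,-0.3,0,0,0,-1],[-0.4,0.2,-0.3,0,0,0,-1]]

```text
time_s: 5.15
position: [0.661, -0.1734, 0.2176]
tcp_rot: [[0.49, 0.685, -0.539], [0.872, -0.384, 0.305], [0.002, -0.619, -0.785]]
force: [0.4, -0.4, 0.3]
opening: 0.997
grasp_force: 0.0
```

```bash
python3 - <<'E'
from h import *
from scipy.optimize import least_squares
C=cam("wrist"); im=np.ascontiguousarray(capture("wrist")[:,:,::-1]); cv2.imwrite("pics/w2.png",im); np.savez("w2.npz",K=C[0],T=C[1])
w=np.load("w1.npz"); C1=(w["K"],w["T"]); im1=cv2.imread("pics/w1.png")
def cent(im,lo,hi,near,r=14,space=cv2.COLOR_BGR2HSV):
    h=cv2.cvtColor(im,space); m=cv2.inRange(h,lo,hi); M=np.zeros_like(m); cv2.circle(M,tuple(int(round(v)) for v in near),r,255,-1); m&=M
    k,l,s,c=cv2.connectedComponentsWithStats(m)
    if k<2: return None,0
    i=1+np.argmax(s[1:,4]); return c[i],s[i,4]
G=((40,100,60),(80,255,255)); B=((0,0,0),(180,255,70))
obs=[]
o0=np.array([.57,-.025,.0733])
dots={"g":np.array([-.02,.09,0]),"b":np.array([-.02,-.09,0])}
sc=cv2.imread("pics/scene0.png"); tp=cv2.imread("pics/top0.png")
Rp=plate(-29.3)
for nm,Cc,I,r in (("w1",C1,im1,16),("w2",C,im,16),("scene",cam("scene"),sc,5),("top",cam("top"),tp,5)):
    for d,(lo,hi) in (("g",G),("b",B)):
        n=proj(Cc,o0+Rp@dots[d]); c,a=cent(I,lo,hi,n,r); print(nm,d,n,c,a)
        if c is not None and a>3: obs.append((nm,Cc,dots[d],c,1 if nm[0]=="w" else .7))
def res(v,ob): 
    R=plate(v[3]); return np.concatenate([(proj(c,v[:3]+R@q)-uv)*w for _,c,q,uv,w in ob])
for sel in ("w","s t","wst"):
    ob=[o for o in obs if o[0][0] in sel]
    f=least_squares(res,[*o0,-29.3],x_scale=[.01,.01,.01,1],args=(ob,)); print(sel,f.x,f.fun)
E
```

```text
w1 g [298.2725 247.5575] [298.5    245.8889] 72
w1 b [300.3833  71.6692] [299.0506  70.4557] 79
w2 g [272.0192 188.3121] [272.3235 187.0294] 68
w2 b [271.0864  19.4567] [270.0274  18.4384] 73
scene g [238.5645 181.9176] [238.875 182.25 ] 8
scene b [240.3048 229.5686] [239.6667 230.    ] 3
top g [321.2693 190.1186] [321.2 189.6] 5
top b [270.1088 163.4523] None 0
w [  0.5696  -0.0232   0.0724 -28.7033] [ 0.02    0.0855  0.0118 -0.0698 -0.0344 -0.1044 -0.0013  0.0866]
s t [  0.5782  -0.0271   0.0733 -34.414 ] [-0.2402 -0.0436 -0.1613  0.2248]
wst [  0.5697  -0.0233   0.0726 -28.6952] [ 0.0397  0.177   0.0127 -0.087  -0.032  -0.0534 -0.0187  0.04   -0.157
  0.1509 -0.279   0.2669]
```

Plate pose is good: origin (0.5697, -0.0233, 0.0726), normal yaw -28.70°. Now to the stand.

```bash
python3 - <<'E'
from h import *
p,R=here(); D=downR(61); sl=Slerp([0,1],Ro.from_matrix([R,D]))
chain([((.63,-.075,.29),R),((.585,.03,.30),sl(.5).as_matrix()),((.53,.15,.30),D),((.475,.27,.29),D)])
E
```

```text
[0.472, -0.693, -0.068, 0.0, 0.0, 0.0] 
[0.463, -0.516, 0.323, -0.053, -0.0, -0.0] 
[0.52, -0.671, 0.233, -0.053, -0.0, -0.0] 
[0.522, -0.709, 0.067, 0.0, 0.0, 0.0]
```

Call:
carry_out:
  deltas:
    - [[0.47,-0.69,-0.07,0,0,0,-1],[0.47,-0.69,-0.07,0,0,0,-1],[0.47,-0.69,-0.07,0,0,0,-1],[0.47,-0.69,-0.07,0,0,0,-1],[0.47,-0.69,-0.07,0,0,0,-1],[0.47,-0.69,-0.07,0,0,0,-1],[0.47,-0.69,-0.07,0,0,0,-1],[0.47,-0.69,-0.07,0,0,0,-1],[0.47,-0.69,-0.07,0,0,0,-1],[0.47,-0.69,-0.07,0,0,0,-1]]

```text
time_s: 6.03
position: [0.6303, -0.0771, 0.2888]
tcp_rot: [[0.492, 0.683, -0.539], [0.87, -0.385, 0.307], [0.002, -0.62, -0.785]]
force: [-0.8, -0.8, 0.8]
opening: 0.994
grasp_force: 0.0
```

Call:
carry_out:
  deltas:
    - [[0.46,-0.52,0.32,-0.053,0,0,-1],[0.46,-0.52,0.32,-0.053,0,0,-1],[0.46,-0.52,0.32,-0.053,0,0,-1],[0.46,-0.52,0.32,-0.053,0,0,-1],[0.46,-0.52,0.32,-0.053,0,0,-1],[0.46,-0.52,0.32,-0.053,0,0,-1],[0.46,-0.52,0.32,-0.053,0,0,-1],[0.46,-0.52,0.32,-0.053,0,0,-1],[0.46,-0.52,0.32,-0.053,0,0,-1],[0.46,-0.52,0.32,-0.053,0,0,-1]]

```text
time_s: 6.87
position: [0.5856, 0.0275, 0.3]
tcp_rot: [[0.493, 0.822, -0.285], [0.87, -0.465, 0.164], [0.002, -0.329, -0.944]]
force: [-0.5, 0.2, 0.5]
opening: 1.0
grasp_force: 0.0
```

Call:
carry_out:
  deltas:
    - [[0.52,-0.67,0.23,-0.053,0,0,-1],[0.52,-0.67,0.23,-0.053,0,0,-1],[0.52,-0.67,0.23,-0.053,0,0,-1],[0.52,-0.67,0.23,-0.053,0,0,-1],[0.52,-0.67,0.23,-0.053,0,0,-1],[0.52,-0.67,0.23,-0.053,0,0,-1],[0.52,-0.67,0.23,-0.053,0,0,-1],[0.52,-0.67,0.23,-0.053,0,0,-1],[0.52,-0.67,0.23,-0.053,0,0,-1],[0.52,-0.67,0.23,-0.053,0,0,-1]]

```text
time_s: 7.7
position: [0.5317, 0.1474, 0.3008]
tcp_rot: [[0.493, 0.87, -0.0], [0.87, -0.493, 0.002], [0.002, -0.002, -1.0]]
force: [-0.7, 0.5, 0.1]
opening: 1.001
grasp_force: 0.0
```

Call:
carry_out:
  deltas:
    - [[0.52,-0.71,0.07,0,0,0,-1],[0.52,-0.71,0.07,0,0,0,-1],[0.52,-0.71,0.07,0,0,0,-1],[0.52,-0.71,0.07,0,0,0,-1],[0.52,-0.71,0.07,0,0,0,-1],[0.52,-0.71,0.07,0,0,0,-1],[0.52,-0.71,0.07,0,0,0,-1],[0.52,-0.71,0.07,0,0,0,-1],[0.52,-0.71,0.07,0,0,0,-1],[0.52,-0.71,0.07,0,0,0,-1]]

```text
time_s: 8.53
position: [0.477, 0.268, 0.2911]
tcp_rot: [[0.493, 0.87, 0.0], [0.87, -0.493, 0.002], [0.002, -0.001, -1.0]]
force: [-0.3, -0.2, 0.7]
opening: 1.003
grasp_force: 0.0
```

```bash
python3 - <<'E'
from h import *
s=telemetry.read_state(); print(s["time_s"],s["position"],s["joint_positions"]); print(s["tcp_rot"])
C=cam("wrist"); im=np.ascontiguousarray(capture("wrist")[:,:,::-1]); cv2.imwrite("pics/w3.png",im); np.savez("w3.npz",K=C[0],T=C[1])
for p in ((.468,.323,.165),(.468,.323,.08)): print(proj(C,p))
h=cv2.cvtColor(im,cv2.COLOR_BGR2HSV); m=cv2.inRange(h,(5,180,120),(16,255,255))
k,l,s,c=cv2.connectedComponentsWithStats(m); print([(s[i],c[i]) for i in range(1,k) if s[i,4]>40])
E
```

```text
8.5333 [0.477  0.268  0.2911] [17.5503 19.782  88.4555  0.1346 71.7046 47.0369]
[[ 0.4929  0.8701  0.0003]
 [ 0.8701 -0.4929  0.0024]
 [ 0.0023 -0.0009 -1.    ]]
[241.8503 151.7532]
[250.5466 146.4436]
[(array([232, 138,  25,  21, 148], dtype=int32), array([246.7297, 145.6824])), (array([338, 176,  15,  17, 129], dtype=int32), array([343.9845, 182.5504]))]
```

View pics/w3.png

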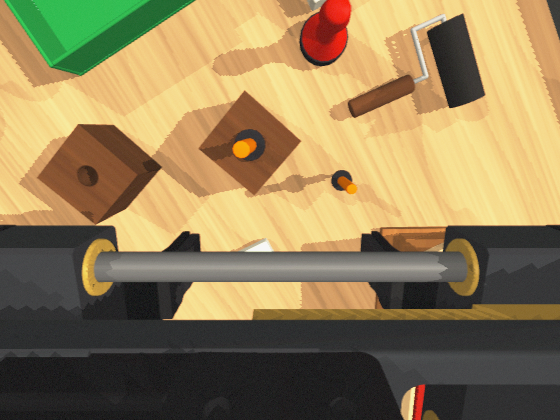

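The large burnisher's handle top is at (241,150), collar about (249,145), stand top corners (245,91), (301,141), (255,195), (199,150).

```bash
python3 - <<'E'
from h import *
w=np.load("w3.npz"); C=(w["K"],w["T"]); im=cv2.imread("pics/w3.png")
cs=[onz(C,c,.08) for c in ((245,91),(301,141),(255,195),(199,150))]; print("stand",np.mean(cs,0),[np.linalg.norm(cs[i]-cs[i-1]) for i in range(4)])
h=cv2.cvtColor(im,cv2.COLOR_BGR2HSV); m=cv2.inRange(h,(5,180,200),(20,255,255))[125:165,220:265]
y,x=np.nonzero(m); print("orange",x.min()+220,x.max()+220,y.min()+125,y.max()+125)
m=(im[125:165,220:275].max(2)<62).astype(np.uint8); y,x=np.nonzero(m); print("black",x.min()+220,x.max()+220,y.min()+125,y.max()+125)
S,T=cam("scene"),cam("top")
print("handle top",tri([(S,(368,244)),(T,(173.4,211.6)),(C,(241.3,149.5))]), onz(C,(241.3,149.5),.165))
print("collar",onz(C,(249.5,145),.086))
D=downR(61)
for x in ((.468,.323),): chain([((x[0],x[1],.245),D),((x[0],x[1],.165),D),((x[0],x[1],.103),D)])
E
```

```text
stand [0.4682 0.3245 0.08  ] [np.float64(0.085222872013737), np.float64(0.08358504931323597), np.float64(0.08372734206989546), np.float64(0.08347980662716249)]
orange 232 255 139 157
black 235 264 130 160
handle top (array([0.4679, 0.3245, 0.1641]), [np.float64(0.0014376889054396897), np.float64(0.0014010254096322354), np.float64(0.0007753235189926395)]) [0.4686 0.325  0.165 ]
collar [0.4684 0.325  0.086 ]
[0.288, -0.231, 0.308, -0.0, -0.0, -0.001] 
[0.0, 0.0, 0.533, 0.0, 0.0, 0.0] 
[0.0, 0.0, 0.413, 0.0, 0.0, 0.0]
```

Call:
carry_out:
  deltas:
    - [[0.297,-0.236,0.3,0,0,0,-1],[0.297,-0.236,0.3,0,0,0,-1],[0.297,-0.236,0.3,0,0,0,-1],[0.297,-0.236,0.3,0,0,0,-1],[0.297,-0.236,0.6,0,0,0,-1],[0.297,-0.236,0.8,0,0,0,-1],[0.297,-0.236,0.8,0,0,0,-1],[0.297,-0.236,0.8,0,0,0,-1],[0.297,-0.236,0.8,0,0,0,-1],[0.297,-0.236,0.8,0,0,0,-1]]

```text
time_s: 9.42
position: [0.4695, 0.3259, 0.1738]
tcp_rot: [[0.492, 0.871, 0.005], [0.871, -0.492, 0.005], [0.006, 0.002, -1.0]]
force: [-1.0, 0.7, 1.0]
opening: 0.999
grasp_force: 0.0
```

```bash
python3 - <<'E'
from h import *
s=telemetry.read_state(); print(s["position"],s["force"])
chain([((.4682,.3245,.103),downR(61))])
E
```

```text
[0.4695 0.3259 0.1738] [-0.969   0.6672  0.9886]
[-0.015, -0.004, 0.472, 0.0, -0.001, -0.001]
```

Call:
carry_out:
  deltas:
    - [[-0.01,-0.002,0.15,0,0,0,-1],[-0.01,-0.002,0.3,0,0,0,-1],[-0.01,-0.002,0.4,0,0,0,-1],[-0.01,-0.002,0.47,0,0,0,-1],[-0.01,-0.002,0.47,0,0,0,-1],[-0.01,-0.002,0.47,0,0,0,1],[-0.01,-0.002,0.47,0,0,0,1],[-0.01,-0.002,0.47,0,0,0,1],[-0.01,-0.002,0.47,0,0,0,1],[-0.01,-0.002,0.47,0,0,0,1]]

```text
time_s: 10.25
position: [0.4669, 0.3248, 0.1014]
tcp_rot: [[0.491, 0.871, 0.001], [0.871, -0.491, 0.003], [0.003, -0.0, -1.0]]
force: [-0.2, 0.7, 0.7]
opening: 0.71
grasp_force: 0.0
```

Call:
carry_out:
  deltas:
    - [[0,0,0,0,0,0,1],[0,0,0,0,0,0,1],[0,0,0,0,0,0,1],[0,0,0,0,0,0,1],[0,0,0,0,0,0,1],[0,0,0,0,0,0,1],[0,0,0,0,0,0,1],[0,0,0,0,0,0,1],[0,0,0,0,0,0,1],[0,0,0,0,0,0,1]]

```text
time_s: 11.08
position: [0.4664, 0.3245, 0.1006]
tcp_rot: [[0.491, 0.871, 0.0], [0.871, -0.491, 0.003], [0.002, -0.001, -1.0]]
force: [-0.2, -0.4, -0.1]
opening: 0.177
grasp_force: 30.0
```

Gripped, with 15 mm opening. Lift and look at the tip.

Call:
carry_out:
  deltas:
    - [[0,0,-0.1,0,0,0,1],[0,0,-0.2,0,0,0,1],[0,0,-0.3,0,0,0,1],[0,0,-0.4,0,0,0,1],[0,0,-0.5,0,0,0,1],[0,0,-0.6,0,0,0,1],[0,0,-0.75,0,0,0,1],[0,0,-0.9,0,0,0,1],[0,0,-1,0,0,0,1],[0,0,-1,0,0,0,1]]

```text
time_s: 11.92
position: [0.4683, 0.3251, 0.2541]
tcp_rot: [[0.491, 0.871, 0.007], [0.871, -0.491, 0.006], [0.008, 0.003, -1.0]]
force: [0.5, -0.2, -0.5]
opening: 0.176
grasp_force: 30.0
```

```bash
python3 - <<'E'
from h import *
s=telemetry.read_state(); print(s["position"],s["force"],s["opening"],s["joint_positions"]); print(s["tcp_rot"])
im=np.ascontiguousarray(capture("wrist")[:,:,::-1]); cv2.imwrite("pics/w4.png",im)
c=camera_info("wrist"); C=(c["mtx"],c["T_tool_cam"])
for z in (.0856,.0206,.0436): print(z,proj(C,(0,0,z)))
cv2.imwrite("pics/w4c.png",cv2.resize(im[130:280,200:360],(0,0),fx=4,fy=4,interpolation=cv2.INTER_CUBIC))
E
```

```text
[0.4683 0.3251 0.2541] [ 0.5196 -0.1903 -0.4646] 0.17569627327706888 [23.4669 23.702  88.3847  0.1504 67.4287 52.829 ]
[[ 0.4912  0.871   0.0068]
 [ 0.871  -0.4912  0.0056]
 [ 0.0082  0.0032 -1.    ]]
0.0856 [280.6225 209.5125]
0.0206 [280.7335 236.3749]
0.0436 [280.6868 225.0702]
```

View pics/w4c.png

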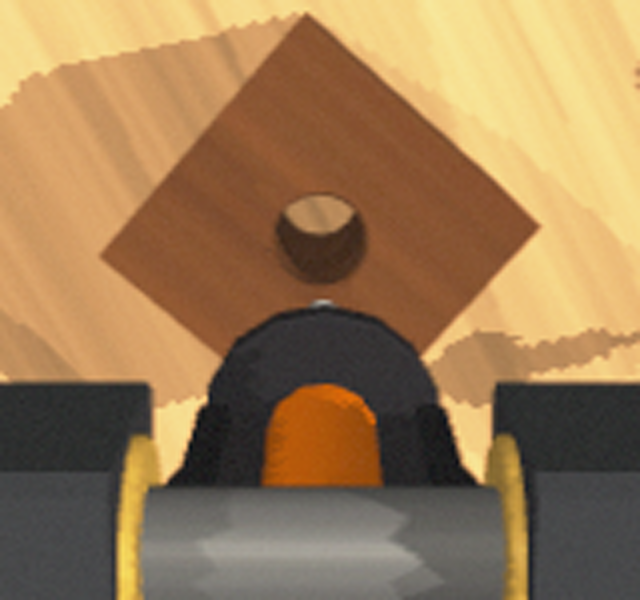

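The crop shows the hole mouth at crop (321,237), the ball edge peeking out at (322,299), and the collar edge at (323,307), centred between the fingers.

```bash
python3 - <<'E'
from h import *
c=camera_info("wrist"); C=(c["mtx"],c["T_tool_cam"])
for dx in (0,.001,.002,.003): print(dx,"ball",[proj(C,(dx+.0035*np.cos(a),0,.0821-.0035*np.sin(a)))[1].round(1) for a in (0,.3,.6)],"collar",proj(C,(dx+.018,0,.0206))[1],proj(C,(dx+.018,0,.0146))[1])
W=cam("wrist"); print("hole",onz(W,(199.9+.25+321/4*1-0.0+0,130+237/4-.4),.08))
print("hole edges",onz(W,(200+275/4,189),.08),onz(W,(200+367/4,189),.08),onz(W,(280,130+192/4),.08),onz(W,(280,130+284/4),.08))
im=cv2.imread("pics/w4.png"); print(im[198:212,280].tolist())
E
```

```text
0 ball [np.float64(206.4), np.float64(206.9), np.float64(207.7)] collar 207.71306960563655 210.27276256350865
0.001 ball [np.float64(205.1), np.float64(205.6), np.float64(206.5)] collar 206.08231450000727 208.5933590678688
0.002 ball [np.float64(203.9), np.float64(204.4), np.float64(205.3)] collar 204.44741107536657 206.90954708920748
0.003 ball [np.float64(202.7), np.float64(203.2), np.float64(204.0)] collar 202.80834348279942 205.22130924611704
hole [0.4679 0.3257 0.08  ]
hole edges [0.4569 0.3317 0.08  ] [0.4784 0.3196 0.08  ] [0.4733 0.3361 0.08  ] [0.4609 0.3143 0.08  ]
[[36, 50, 74], [31, 44, 71], [34, 48, 73], [41, 69, 108], [47, 77, 125], [47, 80, 130], [51, 81, 128], [155, 168, 175], [74, 77, 83], [32, 34, 35], [52, 51, 52], [56, 54, 54], [52, 51, 51], [55, 49, 53]]
```

```bash
cat >> h.py <<'E'
O=np.array([.5697,-.0233,.0726]); RP=plate(-28.70); RS=slopeR(RP); TIP=np.array([.001,0,.0856])
def tcp(x,y,h): return O+RP@np.array([x,y,h])-RS@TIP   # tip at plate (x,y), height h over floor
u=np.array([40,-90.])/np.hypot(40,90)/1000  # green->bend, m per mm
S0=np.array([-.02,.09])-4*u
E
python3 - <<'E'
from h import *
p,R=here(); q=tcp(*S0,.03); print(q)
sl=Slerp([0,1],Ro.from_matrix([R,RS]))
chain([((.515,.225,.305),R),((.575,.115,.31),sl(.34).as_matrix()),((.63,.01,.31),sl(.67).as_matrix()),((.64,-.08,.26),RS),(q,RS)])
E
```

```text
[ 0.6016 -0.1487  0.1504]
[-0.42, 0.604, -0.354, 0.0, 0.0, 0.0] 
[-0.442, 0.709, -0.035, 0.036, -0.001, -0.001] 
[-0.432, 0.645, -0.149, 0.035, -0.0, -0.001] 
[-0.493, 0.458, 0.151, 0.035, -0.0, -0.001] 
[-0.525, 0.446, 0.579, 0.0, 0.0, 0.0]
```

Call:
carry_out:
  deltas:
    - [[-0.05,0.07,-0.05,0,0,0,1],[-0.1,0.14,-0.1,0,0,0,1],[-0.16,0.22,-0.16,0,0,0,1],[-0.22,0.3,-0.22,0,0,0,1],[-0.28,0.38,-0.28,0,0,0,1],[-0.33,0.46,-0.33,0,0,0,1],[-0.38,0.54,-0.35,0,0,0,1],[-0.42,0.6,-0.35,0,0,0,1],[-0.42,0.6,-0.35,0,0,0,1],[-0.42,0.6,-0.35,0,0,0,1]]

```text
time_s: 12.8
position: [0.5137, 0.2241, 0.302]
tcp_rot: [[0.493, 0.87, -0.002], [0.87, -0.493, 0.003], [0.001, -0.003, -1.0]]
force: [-0.8, -0.2, -0.6]
opening: 0.179
grasp_force: 30.0
```

Call:
carry_out:
  deltas:
    - [[-0.05,0.09,-0.01,0.004,0,0,1],[-0.1,0.18,-0.02,0.008,0,0,1],[-0.16,0.27,-0.03,0.013,0,0,1],[-0.22,0.36,-0.03,0.018,0,0,1],[-0.28,0.45,-0.03,0.023,0,0,1],[-0.33,0.54,-0.03,0.028,0,0,1],[-0.38,0.62,-0.03,0.032,0,0,1],[-0.44,0.71,-0.03,0.036,0,0,1],[-0.44,0.71,-0.03,0.036,0,0,1],[-0.44,0.71,-0.03,0.036,0,0,1]]

```text
time_s: 13.63
position: [0.574, 0.1152, 0.3061]
tcp_rot: [[0.492, 0.848, -0.197], [0.871, -0.479, 0.113], [0.002, -0.227, -0.974]]
force: [0.4, -0.1, 0.1]
opening: 0.173
grasp_force: 30.0
```

Call:
carry_out:
  deltas:
    - [[-0.05,0.08,-0.02,0.004,0,0,1],[-0.1,0.16,-0.04,0.008,0,0,1],[-0.16,0.24,-0.06,0.013,0,0,1],[-0.22,0.32,-0.08,0.018,0,0,1],[-0.28,0.4,-0.1,0.023,0,0,1],[-0.33,0.48,-0.12,0.028,0,0,1],[-0.38,0.56,-0.14,0.032,0,0,1],[-0.43,0.645,-0.15,0.035,0,0,1],[-0.43,0.645,-0.15,0.035,0,0,1],[-0.43,0.645,-0.15,0.035,0,0,1]]

```text
time_s: 14.47
position: [0.6285, 0.0113, 0.3064]
tcp_rot: [[0.491, 0.785, -0.377], [0.871, -0.441, 0.215], [0.002, -0.434, -0.901]]
force: [0.3, 0.8, -0.5]
opening: 0.177
grasp_force: 30.0
```

Call:
carry_out:
  deltas:
    - [[-0.06,0.06,0.02,0.004,0,0,1],[-0.12,0.12,0.04,0.008,0,0,1],[-0.18,0.18,0.06,0.013,0,0,1],[-0.24,0.24,0.08,0.018,0,0,1],[-0.3,0.3,0.1,0.023,0,0,1],[-0.36,0.36,0.12,0.028,0,0,1],[-0.43,0.41,0.14,0.032,0,0,1],[-0.49,0.46,0.15,0.035,0,0,1],[-0.49,0.46,0.15,0.035,0,0,1],[-0.49,0.46,0.15,0.035,0,0,1]]

```text
time_s: 15.3
position: [0.6384, -0.0803, 0.2559]
tcp_rot: [[0.492, 0.683, -0.539], [0.87, -0.385, 0.307], [0.002, -0.62, -0.784]]
force: [-0.7, 0.2, 0.3]
opening: 0.175
grasp_force: 30.0
```

Call:
carry_out:
  deltas:
    - [[-0.06,0.05,0.06,0,0,0,1],[-0.12,0.1,0.13,0,0,0,1],[-0.2,0.17,0.2,0,0,0,1],[-0.28,0.24,0.29,0,0,0,1],[-0.36,0.3,0.38,0,0,0,1],[-0.42,0.36,0.45,0,0,0,1],[-0.48,0.4,0.52,0,0,0,1],[-0.525,0.446,0.57,0,0,0,1],[-0.525,0.446,0.57,0,0,0,1],[-0.525,0.446,0.57,0,0,0,1]]

```text
time_s: 16.13
position: [0.5997, -0.1477, 0.1479]
tcp_rot: [[0.492, 0.684, -0.538], [0.871, -0.384, 0.306], [0.003, -0.619, -0.785]]
force: [-0.9, 0.4, 0.0]
opening: 0.175
grasp_force: 30.0
```

```bash
python3 - <<'E'
from h import *
s=telemetry.read_state(); print(s["time_s"],s["position"],s["force"],s["opening"],s["joint_positions"])
chain([(tcp(*S0,.006),RS)])
im=np.ascontiguousarray(capture("wrist")[:,:,::-1]); C=cam("wrist"); print(proj(C,here()[0]+here()[1]@TIP),proj(C,O+RP@[-.02,.09,0]))
cv2.imwrite("pics/w5c.png",cv2.resize(im[100:280,200:360],(0,0),fx=3,fy=3,interpolation=cv2.INTER_CUBIC))
E
```

```text
16.1333 [ 0.5997 -0.1477  0.1479] [-0.8706  0.4145  0.0164] 0.17477957970184627 [-25.4826  52.5355  57.9842   2.6969 107.6646   3.8374]
[-0.001, 0.002, 0.138, -0.001, -0.002, -0.001] 
[280.6609 208.3945] [279.4685 198.3413]
```

View pics/w5c.png

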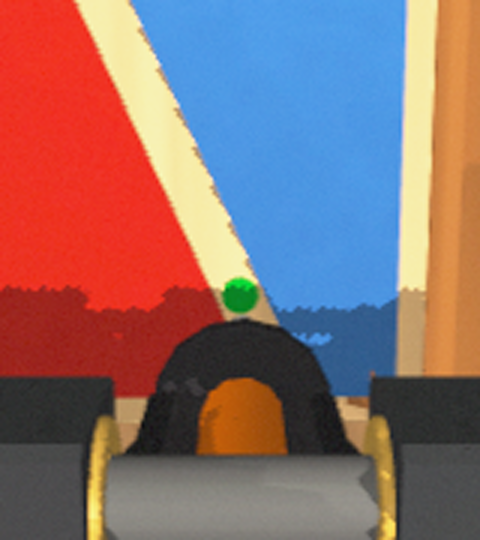

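The green dot sits at (280,198), matching the prediction of (279.5,198.3). Lowering to just above the floor, then onto it.

Call:
carry_out:
  deltas:
    - [[-0.001,0.002,0.03,-0.001,-0.002,-0.001,1],[-0.001,0.002,0.06,-0.001,-0.002,-0.001,1],[-0.001,0.002,0.09,-0.001,-0.002,-0.001,1],[-0.001,0.002,0.12,-0.001,-0.002,-0.001,1],[-0.001,0.002,0.15,-0.001,-0.002,-0.001,1],[-0.001,0.002,0.165,-0.001,-0.002,-0.001,1],[-0.001,0.002,0.165,-0.001,-0.002,-0.001,1],[-0.001,0.002,0.165,-0.001,-0.002,-0.001,1],[-0.001,0.002,0.165,-0.001,-0.002,-0.001,1],[-0.001,0.002,0.165,-0.001,-0.002,-0.001,1]]

```text
time_s: 17.02
position: [0.5868, -0.1407, 0.1286]
tcp_rot: [[0.48, 0.692, -0.539], [0.877, -0.381, 0.292], [-0.004, -0.613, -0.79]]
force: [1.1, 0.5, -0.5]
opening: 0.174
grasp_force: 30.0
```

```bash
cat > st.py <<'E'
from h import *
s=telemetry.read_state(); p,R=s["position"],s["tcp_rot"]
t=RP.T@(p+R@TIP-O)*1000
print(s["time_s"],"tip plate mm",t,"F plate",RP.T@s["force"],"tilt",np.degrees(Ro.from_matrix(R.T@RS).as_rotvec()))
E
python3 st.py
```

```text
17.0167 tip plate mm [-22.0588  93.9815   2.4623] F plate [-0.8892 -0.9515  0.0627] tilt [ 0.1682  0.165  -0.1365]
```

Call:
carry_out:
  deltas:
    - [[0,-0.003,0.004,0,0,0,1],[0,-0.003,0.008,0,0,0,1],[0,-0.003,0.012,0,0,0,1],[0,-0.003,0.016,0,0,0,1],[0,-0.003,0.02,0,0,0,1],[0,-0.003,0.024,0,0,0,1],[0,-0.003,0.024,0,0,0,1],[0,-0.003,0.024,0,0,0,1],[0,-0.003,0.024,0,0,0,1],[0,-0.003,0.024,0,0,0,1]]

```text
time_s: 17.85
position: [0.5845, -0.1393, 0.1261]
tcp_rot: [[0.48, 0.692, -0.54], [0.877, -0.381, 0.292], [-0.004, -0.613, -0.79]]
force: [0.7, -0.3, 0.7]
opening: 0.178
grasp_force: 30.0
```

```bash
python3 st.py;python3 st.py
```

```text
17.85 tip plate mm [-21.4605  93.9014  -1.1688] F plate [-0.1724 -0.0887  1.0438] tilt [ 0.1608  0.1704 -0.1317]
17.85 tip plate mm [-21.4605  93.9014  -1.1688] F plate [-0.1724 -0.0887  1.0438] tilt [ 0.1608  0.1704 -0.1317]
```

Call:
carry_out:
  deltas:
    - [[0,0,0.003,0,0,0,1],[0,0,0.006,0,0,0,1],[0,0,0.009,0,0,0,1],[0,0,0.012,0,0,0,1],[0,0,0.012,0,0,0,1],[0,0,0.012,0,0,0,1],[0,0,0.012,0,0,0,1],[0,0,0.012,0,0,0,1],[0,0,0.012,0,0,0,1],[0,0,0.012,0,0,0,1]]

```text
time_s: 18.68
position: [0.5834, -0.1387, 0.1244]
tcp_rot: [[0.48, 0.691, -0.54], [0.877, -0.381, 0.292], [-0.004, -0.614, -0.789]]
force: [1.0, -0.8, 2.2]
opening: 0.176
grasp_force: 30.0
```

```bash
python3 st.py
```

```text
18.6833 tip plate mm [-21.4483  93.9269  -3.22  ] F plate [0.3764 0.1835 2.5558] tilt [ 0.1391  0.1743 -0.131 ]
```

Call:
carry_out:
  deltas:
    - [[0,0,0.004,0,0,0,1],[0,0,0.008,0,0,0,1],[0,0,0.01,0,0,0,1],[0,0,0.01,0,0,0,1],[0,0,0.01,0,0,0,1],[0,0,0.01,0,0,0,1],[0,0,0.01,0,0,0,1],[0,0,0.01,0,0,0,1],[0,0,0.01,0,0,0,1],[0,0,0.01,0,0,0,1]]

```text
time_s: 19.52
position: [0.5826, -0.1383, 0.1233]
tcp_rot: [[0.48, 0.691, -0.54], [0.877, -0.381, 0.292], [-0.004, -0.614, -0.789]]
force: [2.2, -0.3, 2.9]
opening: 0.177
grasp_force: 30.0
```

```bash
python3 - <<'E'
exec(open('st.py').read())
# pass: points in tool coords (x=-yp, y=-xp) relative to current tip
E=np.array([-.02,-.09]); d2=np.array([-40,-90.])/np.hypot(40,90)/1000
print("current->bend tool mm", -(np.array([0,20])-t[[1,0]]), "bend->end+4", -((E+4*d2)*1000-[20,0])[::-1])
E
```

```text
19.5167 tip plate mm [-21.4329  93.9393  -4.7269] F plate [ 0.1675 -0.7897  3.5386] tilt [ 0.1371  0.1741 -0.1291]
current->bend tool mm [ 93.9393 -41.4329] bend->end+4 [93.6552 41.6246]
```

Contact force 3.5 N, nib about half in. Starting the pass at about 31 mm/s.

Call:
carry_out:
  deltas:
    - [[0.0157,-0.0069,0,0,0,0,1],[0.0314,-0.0138,0,0,0,0,1],[0.0471,-0.0207,0,0,0,0,1],[0.0628,-0.0276,0,0,0,0,1],[0.0785,-0.0345,0,0,0,0,1],[0.0942,-0.0414,0,0,0,0,1],[0.1099,-0.0483,0,0,0,0,1],[0.1256,-0.0552,0,0,0,0,1],[0.1413,-0.0621,0,0,0,0,1],[0.157,-0.069,0,0,0,0,1]]

```text
time_s: 20.35
position: [0.5867, -0.1134, 0.1296]
tcp_rot: [[0.48, 0.691, -0.54], [0.877, -0.381, 0.292], [-0.004, -0.614, -0.789]]
force: [0.9, -3.9, 1.4]
opening: 0.174
grasp_force: 30.0
```

```bash
python3 st.py
```

```text
20.35 tip plate mm [-10.9844  70.1515  -4.8473] F plate [-1.2442  2.9913  2.6963] tilt [ 0.1317  0.1834 -0.1329]
```

Call:
carry_out:
  deltas:
    - [[0.0157,-0.0069,0.001,0,0,0,1],[0.0314,-0.0138,0.002,0,0,0,1],[0.0471,-0.0207,0.003,0,0,0,1],[0.0628,-0.0276,0.003,0,0,0,1],[0.0785,-0.0345,0.003,0,0,0,1],[0.0942,-0.0414,0.003,0,0,0,1],[0.1099,-0.0483,0.003,0,0,0,1],[0.1256,-0.0552,0.003,0,0,0,1],[0.1413,-0.0621,0.003,0,0,0,1],[0.157,-0.069,0.003,0,0,0,1]]

```text
time_s: 21.18
position: [0.5906, -0.0887, 0.1355]
tcp_rot: [[0.48, 0.691, -0.54], [0.877, -0.381, 0.292], [-0.004, -0.614, -0.789]]
force: [1.2, -4.7, 1.4]
opening: 0.176
grasp_force: 30.0
```

```bash
python3 st.py
```

```text
21.1833 tip plate mm [-0.6918 46.5928 -5.3937] F plate [-1.8171  3.5747  3.1345] tilt [ 0.1278  0.1756 -0.134 ]
```

```bash
python3 - <<'E'
from h import *
im=capture("wrist")[:,:,::-1]; cv2.imwrite("pics/w6.png",im); a=cv2.imread("pics/w4.png")
print(im[198:240:1,280].sum(1)//3); print(a[198:240,280].sum(1)//3)
for r in (225,228): print(im[r,255:306].sum(1)//3, a[r,255:306].sum(1)//3)
E
python3 st.py
```

```text
[146 146 147 147 146 144 145 144 112  40  34  44  38  41  35  39  40  39
  40  40  36  33  36  42  37  42  34  37  66  89  92  89  89  91  89  89
  89  92  89  89  89  88]
[ 53  48  51  72  83  85  86 166  78  33  51  54  51  52  52  53  52  54
  53  52  52  50  49  52  47  51  53  53  94 100  99  98  90  90  89  90
  91  91  90  95  89  90]
[54 51 53 53 52 52 56 61 55 46 39 34 41 39 39 40 35 40 39 40 40 40 37 37
 43 37 40 36 38 38 35 41 39 37 41 38 43 40 39 36 40 41 39 39 38 39 41 39
 38 39 43] [36 40 42 39 43 40 43 44 49 46 48 48 53 53 50 52 47 53 48 50 51 51 51 46
 51 53 50 51 52 51 53 50 53 50 52 52 52 51 51 50 53 51 51 52 50 50 55 49
 53 52 53]
[51 44 46 56 55 55 48 50 47 52 45 44 35 41 38 40 37 40 61 89 95 94 93 90
 90 92 89 87 86 87 82 84 78 66 48 40 36 38 37 39 41 40 39 38 37 35 34 39
 38 41 40] [ 41  42  39  44  35  42  40  43  43  50  52  51  50  50  51  49  44  58
  81  91  94  94  96  99  98  99 102 104 106 105 109 110 105  94  64  51
  50  49  51  50  50  49  49  50  49  51  54  51  51  50  51]
21.2333 tip plate mm [-0.3461 45.9062 -5.3757] F plate [-1.481   2.292   3.9815] tilt [ 0.1127  0.1519 -0.0934]
```

No tilting in the grip (collar edge unchanged) and the tip is on the line. Continue.

Call:
carry_out:
  deltas:
    - [[0.0153,-0.0068,0,0,0,0,1],[0.0306,-0.0136,0,0,0,0,1],[0.0459,-0.0204,0,0,0,0,1],[0.0612,-0.0272,0,0,0,0,1],[0.0765,-0.034,0,0,0,0,1],[0.0918,-0.0408,0,0,0,0,1],[0.1071,-0.0476,0,0,0,0,1],[0.1224,-0.0544,0,0,0,0,1],[0.1377,-0.0612,0,0,0,0,1],[0.153,-0.068,0,0,0,0,1]]

```text
time_s: 22.07
position: [0.5946, -0.0649, 0.1417]
tcp_rot: [[0.48, 0.691, -0.54], [0.877, -0.381, 0.292], [-0.004, -0.614, -0.789]]
force: [1.5, -4.9, 1.3]
opening: 0.177
grasp_force: 30.0
```

Call:
carry_out:
  deltas:
    - [[0.0153,-0.0068,0,0,0,0,1],[0.0306,-0.0136,0,0,0,0,1],[0.0459,-0.0204,0,0,0,0,1],[0.0612,-0.0272,0,0,0,0,1],[0.0765,-0.034,0,0,0,0,1],[0.0918,-0.0408,0,0,0,0,1],[0.1071,-0.0476,0,0,0,0,1],[0.1224,-0.0544,0,0,0,0,1],[0.1377,-0.0612,0,0,0,0,1],[0.153,-0.068,0,0,0,0,1]]

```text
time_s: 22.9
position: [0.5984, -0.0409, 0.1478]
tcp_rot: [[0.48, 0.691, -0.54], [0.877, -0.381, 0.292], [-0.004, -0.614, -0.789]]
force: [1.2, -6.0, 1.6]
opening: 0.178
grasp_force: 30.0
```

```bash
python3 st.py
```

```text
22.9 tip plate mm [19.5912  0.9682 -5.6114] F plate [-2.1652  4.6961  3.6939] tilt [ 0.1213  0.1993 -0.1488]
```

Call:
carry_out:
  deltas:
    - [[0.0156,0.0069,-0.001,0,0,0,1],[0.0312,0.0138,-0.002,0,0,0,1],[0.0468,0.0207,-0.003,0,0,0,1],[0.0624,0.0276,-0.003,0,0,0,1],[0.078,0.0345,-0.003,0,0,0,1],[0.0936,0.0414,-0.003,0,0,0,1],[0.1092,0.0483,-0.003,0,0,0,1],[0.1248,0.0552,-0.003,0,0,0,1],[0.1404,0.0621,-0.003,0,0,0,1],[0.156,0.069,-0.003,0,0,0,1]]

```text
time_s: 23.73
position: [0.6174, -0.0243, 0.1416]
tcp_rot: [[0.48, 0.691, -0.54], [0.877, -0.381, 0.292], [-0.004, -0.614, -0.789]]
force: [-0.1, -3.4, 3.3]
opening: 0.177
grasp_force: 30.0
```

Call:
carry_out:
  deltas:
    - [[0.0156,0.0069,0,0,0,0,1],[0.0312,0.0138,0,0,0,0,1],[0.0468,0.0207,0,0,0,0,1],[0.0624,0.0276,0,0,0,0,1],[0.078,0.0345,0,0,0,0,1],[0.0936,0.0414,0,0,0,0,1],[0.1092,0.0483,0,0,0,0,1],[0.1248,0.0552,0,0,0,0,1],[0.1404,0.0621,0,0,0,0,1],[0.156,0.069,0,0,0,0,1]]

```text
time_s: 24.57
position: [0.6357, -0.0077, 0.1352]
tcp_rot: [[0.48, 0.691, -0.54], [0.877, -0.381, 0.292], [-0.004, -0.614, -0.789]]
force: [-0.4, -3.1, 3.7]
opening: 0.179
grasp_force: 30.0
```

```bash
python3 st.py
```

```text
24.5667 tip plate mm [ -1.3703 -46.1546  -5.2057] F plate [1.3997 2.9315 3.6257] tilt [ 0.1267  0.1722 -0.1305]
```

Call:
carry_out:
  deltas:
    - [[0.0156,0.0066,0,0,0,0,1],[0.0312,0.0132,0,0,0,0,1],[0.0468,0.0198,0,0,0,0,1],[0.0624,0.0264,0,0,0,0,1],[0.078,0.033,0,0,0,0,1],[0.0936,0.0396,0,0,0,0,1],[0.1092,0.0462,0,0,0,0,1],[0.1248,0.0528,0,0,0,0,1],[0.1404,0.0594,0,0,0,0,1],[0.156,0.066,0,0,0,0,1]]

```text
time_s: 25.4
position: [0.6538, 0.0091, 0.1291]
tcp_rot: [[0.48, 0.691, -0.54], [0.877, -0.381, 0.292], [-0.004, -0.614, -0.789]]
force: [0.2, -2.7, 3.4]
opening: 0.175
grasp_force: 30.0
```

Call:
carry_out:
  deltas:
    - [[0.0156,0.0066,0,0,0,0,1],[0.0312,0.0132,0,0,0,0,1],[0.0468,0.0198,0,0,0,0,1],[0.0624,0.0264,0,0,0,0,1],[0.078,0.033,0,0,0,0,1],[0.0936,0.0396,0,0,0,0,1],[0.1092,0.0462,0,0,0,0,1],[0.1248,0.0528,0,0,0,0,1],[0.1404,0.0594,0,0,0,0,1],[0.156,0.066,0,0,0,0,1]]

```text
time_s: 26.23
position: [0.6719, 0.0258, 0.1229]
tcp_rot: [[0.48, 0.691, -0.54], [0.877, -0.381, 0.292], [-0.004, -0.614, -0.789]]
force: [0.1, -3.8, 4.0]
opening: 0.181
grasp_force: 30.0
```

```bash
python3 st.py
```

```text
26.2333 tip plate mm [-21.2861 -92.9225  -5.3477] F plate [0.9139 3.253  4.3318] tilt [ 0.1232  0.1721 -0.1282]
```

Pass done, about 3 mm past the black dot. Lift off and return.

```bash
python3 - <<'E'
from h import *
p,R=here(); D=downR(60.6); sl=Slerp([0,1],Ro.from_matrix([R,D]))
chain([(p+.075*RP[:,2],R),((.66,.06,.27),sl(.34).as_matrix()),((.585,.15,.30),sl(.67).as_matrix()),((.52,.25,.30),D),((.4668,.3245,.25),D)])
E
```

```text
[-0.002, 0.001, -0.5, 0.0, 0.0, 0.0] 
[0.16, -0.745, -0.165, -0.036, 0.0, 0.001] 
[0.282, -0.745, 0.125, -0.035, 0.0, 0.001] 
[0.371, -0.687, 0.151, -0.035, 0.0, 0.001] 
[0.259, -0.553, 0.333, 0.0, 0.0, 0.0]
```

Call:
carry_out:
  deltas:
    - [[0,0,-0.04,0,0,0,1],[0,0,-0.09,0,0,0,1],[0,0,-0.15,0,0,0,1],[0,0,-0.22,0,0,0,1],[0,0,-0.3,0,0,0,1],[0,0,-0.38,0,0,0,1],[0,0,-0.44,0,0,0,1],[0,0,-0.5,0,0,0,1],[0,0,-0.5,0,0,0,1],[0,0,-0.5,0,0,0,1]]

```text
time_s: 27.07
position: [0.7129, 0.0039, 0.1823]
tcp_rot: [[0.48, 0.692, -0.538], [0.877, -0.381, 0.293], [-0.002, -0.613, -0.79]]
force: [-1.0, -0.6, -0.3]
opening: 0.178
grasp_force: 30.0
```

Call:
carry_out:
  deltas:
    - [[0.02,-0.09,-0.02,-0.004,0,0,1],[0.04,-0.18,-0.04,-0.008,0,0,1],[0.06,-0.27,-0.06,-0.013,0,0,1],[0.08,-0.37,-0.08,-0.018,0,0,1],[0.1,-0.47,-0.1,-0.023,0,0,1],[0.12,-0.57,-0.12,-0.028,0,0,1],[0.14,-0.66,-0.14,-0.032,0,0,1],[0.16,-0.745,-0.165,-0.036,0,0.001,1],[0.16,-0.745,-0.165,-0.036,0,0.001,1],[0.16,-0.745,-0.165,-0.036,0,0.001,1]]

```text
time_s: 27.9
position: [0.6596, 0.0609, 0.2709]
tcp_rot: [[0.484, 0.793, -0.371], [0.875, -0.441, 0.198], [-0.006, -0.42, -0.907]]
force: [0.3, -0.2, -0.9]
opening: 0.179
grasp_force: 30.0
```

Call:
carry_out:
  deltas:
    - [[0.03,-0.09,0.01,-0.004,0,0,1],[0.06,-0.18,0.02,-0.008,0,0,1],[0.09,-0.27,0.04,-0.013,0,0,1],[0.13,-0.37,0.06,-0.018,0,0,1],[0.17,-0.47,0.08,-0.023,0,0,1],[0.21,-0.57,0.1,-0.028,0,0,1],[0.25,-0.66,0.11,-0.032,0,0,1],[0.282,-0.745,0.125,-0.035,0,0.001,1],[0.282,-0.745,0.125,-0.035,0,0.001,1],[0.282,-0.745,0.125,-0.035,0,0.001,1]]

```text
time_s: 28.73
position: [0.5848, 0.1502, 0.299]
tcp_rot: [[0.489, 0.851, -0.192], [0.872, -0.48, 0.096], [-0.01, -0.214, -0.977]]
force: [-0.6, -0.4, 0.1]
opening: 0.175
grasp_force: 30.0
```

Call:
carry_out:
  deltas:
    - [[0.04,-0.08,0.02,-0.004,0,0,1],[0.08,-0.16,0.04,-0.008,0,0,1],[0.13,-0.25,0.06,-0.013,0,0,1],[0.18,-0.34,0.08,-0.018,0,0,1],[0.23,-0.43,0.1,-0.023,0,0,1],[0.28,-0.52,0.12,-0.028,0,0,1],[0.33,-0.6,0.14,-0.032,0,0,1],[0.37,-0.687,0.15,-0.035,0,0.001,1],[0.37,-0.687,0.15,-0.035,0,0.001,1],[0.37,-0.687,0.15,-0.035,0,0.001,1]]

```text
time_s: 29.57
position: [0.5208, 0.2499, 0.2985]
tcp_rot: [[0.495, 0.869, -0.002], [0.869, -0.495, -0.012], [-0.011, 0.004, -1.0]]
force: [1.1, 0.0, -1.5]
opening: 0.178
grasp_force: 30.0
```

Call:
carry_out:
  deltas:
    - [[0.04,-0.08,0.02,0,0,0,1],[0.08,-0.16,0.06,0,0,0,1],[0.12,-0.25,0.11,0,0,0,1],[0.16,-0.34,0.16,0,0,0,1],[0.2,-0.43,0.22,0,0,0,1],[0.23,-0.5,0.28,0,0,0,1],[0.259,-0.553,0.33,0,0,0,1],[0.259,-0.553,0.33,0,0,0,1],[0.259,-0.553,0.33,0,0,0,1],[0.259,-0.553,0.33,0,0,0,1]]

```text
time_s: 30.4
position: [0.468, 0.3246, 0.2493]
tcp_rot: [[0.495, 0.869, 0.001], [0.869, -0.495, -0.011], [-0.009, 0.006, -1.0]]
force: [-1.1, -0.0, -0.5]
opening: 0.172
grasp_force: 30.0
```

```bash
python3 - <<'E'
from h import *
s=telemetry.read_state(); print(s["time_s"],s["position"],s["force"],s["opening"]);print(s["tcp_rot"])
im=np.ascontiguousarray(capture("wrist")[:,:,::-1]); cv2.imwrite("pics/w7.png",im)
cv2.imwrite("pics/w7c.png",cv2.resize(im[130:280,200:360],(0,0),fx=4,fy=4,interpolation=cv2.INTER_CUBIC))
print(im[198:212,280].sum(1)//3, im[198:212,281].sum(1)//3)
W=cam("wrist"); print("hole px for .4682,.3245 / .4679,.3257",proj(W,(.4682,.3245,.08)),proj(W,(.4679,.3257,.08)))
chain([((.4668,.3248,.0995),downR(60.6))])
E
```

```text
30.4 [0.468  0.3246 0.2493] [-1.1447 -0.0256 -0.4853] 0.17215847332860104
[[ 0.4954  0.8686  0.0007]
 [ 0.8686 -0.4954 -0.0111]
 [-0.0093  0.0061 -0.9999]]
[ 53  80  85  86  86  84  83 162  75  38  48  57  51  53] [ 50  80  87  86  85  82  82 163  68  37  50  55  52  49]
hole px for .4682,.3245 / .4679,.3257 [279.5245 188.2445] [278.7188 187.4199]
[0.006, -0.015, 1.0, 0.001, 0.001, -0.001] BAD
```

View pics/w7c.png

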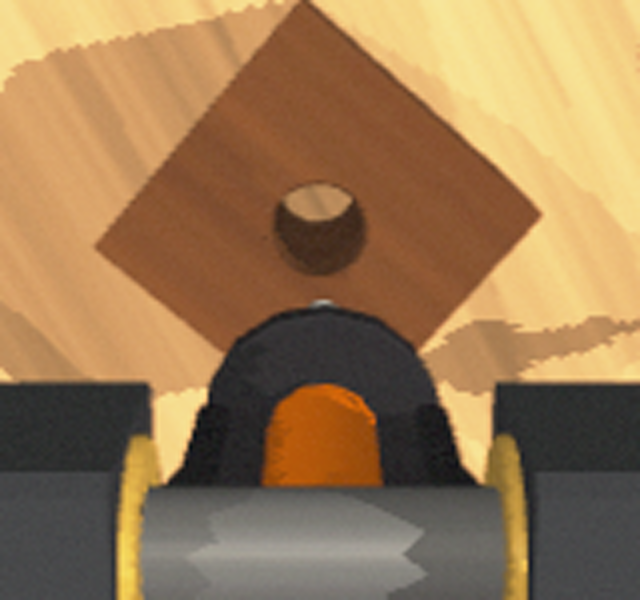

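The grip is unchanged, and the hole at crop (320,228) lines up. Lowering.

Call:
carry_out:
  deltas:
    - [[0.005,-0.003,0.06,0.001,0.001,-0.001,1],[0.005,-0.003,0.14,0.001,0.001,-0.001,1],[0.005,-0.004,0.22,0.001,0.001,-0.001,1],[0.005,-0.005,0.32,0.001,0.001,-0.001,1],[0.005,-0.006,0.42,0.001,0.001,-0.001,1],[0.005,-0.008,0.54,0.001,0.001,-0.001,1],[0.005,-0.009,0.66,0.001,0.001,-0.001,1],[0.005,-0.01,0.76,0.001,0.001,-0.001,1],[0.005,-0.011,0.85,0.001,0.001,-0.001,1],[0.005,-0.011,0.85,0.001,0.001,-0.001,1]]

```text
time_s: 31.28
position: [0.4649, 0.3233, 0.1188]
tcp_rot: [[0.491, 0.871, -0.008], [0.871, -0.491, -0.004], [-0.008, -0.004, -1.0]]
force: [0.5, 0.3, 0.1]
opening: 0.177
grasp_force: 30.0
```

```bash
python3 - <<'E'
from h import *
s=telemetry.read_state(); print(s["time_s"],s["position"],s["force"],s["opening"]);print(s["tcp_rot"])
chain([((.4672,.3245,.1006),downR(60.6))])
E
```

```text
31.2833 [0.4649 0.3233 0.1188] [0.4747 0.332  0.055 ] 0.17672295857643833
[[ 0.4908  0.8712 -0.0077]
 [ 0.8712 -0.4909 -0.0045]
 [-0.0077 -0.0045 -1.    ]]
[0.015, 0.01, 0.121, -0.001, 0.001, 0.0]
```

Call:
carry_out:
  deltas:
    - [[0.01,0.006,0.02,0,0.001,0,1],[0.01,0.006,0.04,0,0.001,0,1],[0.01,0.006,0.06,0,0.001,0,1],[0.01,0.006,0.08,0,0.001,0,1],[0.01,0.006,0.095,0,0.001,0,1],[0.01,0.006,0.105,0,0.001,0,1],[0.01,0.006,0.11,0,0.001,0,1],[0.01,0.006,0.11,0,0.001,0,1],[0.01,0.006,0.11,0,0.001,0,1],[0.01,0.006,0.11,0,0.001,0,1]]

```text
time_s: 32.12
position: [0.4678, 0.3256, 0.1053]
tcp_rot: [[0.49, 0.872, 0.001], [0.872, -0.49, 0.003], [0.003, -0.001, -1.0]]
force: [-0.1, -0.1, -1.0]
opening: 0.176
grasp_force: 30.0
```

Call:
carry_out:
  deltas:
    - [[-0.006,0,0.006,0,0,0,1],[-0.006,0,0.012,0,0,0,1],[-0.006,0,0.018,0,0,0,1],[-0.006,0,0.024,0,0,0,1],[-0.006,0,0.028,0,0,0,1],[-0.006,0,0.03,0,0,0,1],[-0.006,0,0.03,0,0,0,1],[-0.006,0,0.03,0,0,0,1],[-0.006,0,0.03,0,0,0,1],[-0.006,0,0.03,0,0,0,1]]

```text
time_s: 32.95
position: [0.4672, 0.3248, 0.1006]
tcp_rot: [[0.49, 0.872, 0.0], [0.872, -0.49, 0.003], [0.003, -0.001, -1.0]]
force: [-0.2, -0.1, -0.5]
opening: 0.173
grasp_force: 30.0
```

Call:
carry_out:
  deltas:
    - [[0,0,0,0,0,0,0.6],[0,0,0,0,0,0,0.5],[0,0,0,0,0,0,0.3],[0,0,0,0,0,0,0],[0,0,0,0,0,0,-0.5],[0,0,0,0,0,0,-1],[0,0,0,0,0,0,-1],[0,0,0,0,0,0,-1],[0,0,0,0,0,0,-1],[0,0,0,0,0,0,-1]]

```text
time_s: 33.78
position: [0.4673, 0.3248, 0.1006]
tcp_rot: [[0.49, 0.872, 0.0], [0.872, -0.49, 0.003], [0.003, -0.001, -1.0]]
force: [0.2, 0.1, 1.3]
opening: 0.771
grasp_force: 0.0
```

Call:
carry_out:
  deltas:
    - [[0,0,-0.05,0,0,0,-1],[0,0,-0.1,0,0,0,-1],[0,0,-0.2,0,0,0,-1],[0,0,-0.35,0,0,0,-1],[0,0,-0.5,0,0,0,-1],[0,0,-0.65,0,0,0,-1],[0,0,-0.8,0,0,0,-1],[0,0,-0.95,0,0,0,-1],[0,0,-1,0,0,0,-1],[0,0,-1,0,0,0,-1]]

```text
time_s: 34.62
position: [0.4686, 0.325, 0.2536]
tcp_rot: [[0.49, 0.872, 0.006], [0.872, -0.49, 0.006], [0.008, 0.003, -1.0]]
force: [-0.1, 0.4, -0.2]
opening: 1.003
grasp_force: 0.0
```

Call:
carry_out:
  deltas:
    - [[-0.2,0,0,0,0,0,-1],[-0.4,0,0,0,0,0,-1],[-0.5,0,0,0,0,0,-1],[-0.5,0,0,0,0,0,-1],[-0.5,0,0,0,0,0,-1],[-0.5,0,0,0,0,0,-1],[-0.5,0,0,0,0,0,-1],[-0.5,0,0,0,0,0,-1],[-0.5,0,0,0,0,0,-1],[-0.5,0,0,0,0,0,-1]]

```text
time_s: 35.45
position: [0.4307, 0.2594, 0.2502]
tcp_rot: [[0.49, 0.872, 0.0], [0.872, -0.49, 0.003], [0.003, -0.001, -1.0]]
force: [-0.5, 0.5, 0.2]
opening: 1.006
grasp_force: 0.0
```

```bash
python3 - <<'E'
from h import *
s=telemetry.read_state(); print(s["time_s"],s["position"],s["force"],s["opening"])
im=capture("scene")[:,:,::-1]; cv2.imwrite("pics/end.png",cv2.resize(im[140:360,200:470],(0,0),fx=2.7,fy=2.7))
E
```

```text
35.45 [0.4307 0.2594 0.2502] [-0.5019  0.5004  0.2287] 1.0056902409837034
```

View pics/end.png

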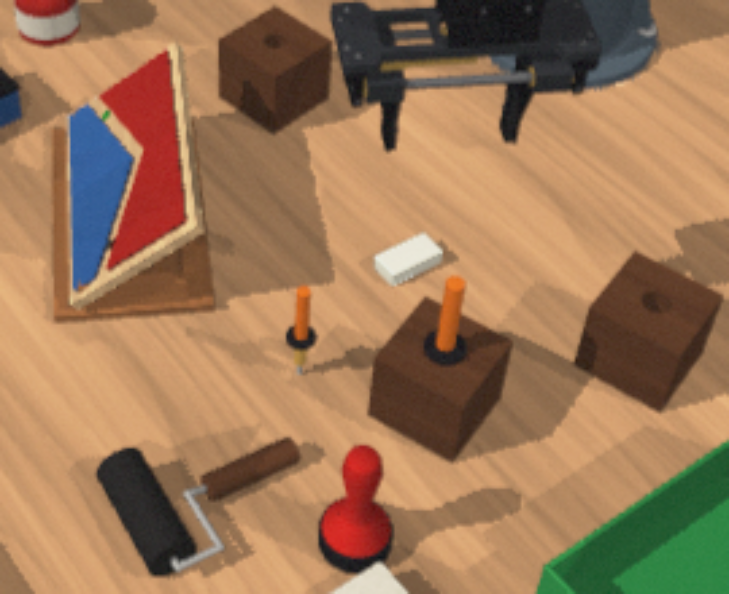

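The burnisher stands upright in its stand with the collar on the top, and everything else in view is in place. Handing in.

```bash
python3 -c "
from rig import job; print(job.hand_in())"
```

```text
the job is handed in; nothing more can be done
None
```

The gap was rubbed in one pass, with the tip pressing on its floor at roughly 3–4 N; the burnisher is back upright in its stand, and the job was handed in at about 35.5 s (no verdict was returned).

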